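# Probe three bushes and reject the blind one

## Robot

A 6-joint arm with a two-finger parallel gripper is mounted at the origin on a cart in front of the work surface, level with it; the furniture and walls round the work are solid. World frame = base frame: x ahead of the robot, y to its left, z up, the work surface at z = 0. Lengths are in mm, angles in rad, forces in N, time in s.
With the tool pointing down it reaches from about 375 to 925 mm from the base axis. Payload 5.7 kg.
Tool frame: the origin (TCP) lies at the very end of the fingers, on their centre line; the grasp point (between the pads) lies 19 mm behind it; y points along the fingers, z is the direction in which the jaws open and shut, and the axes are right-handed (so a half turn about y gives the same grasp; the last joint's range is limited). The gripper opens to 85 mm and grips with 20 to 120 N. Pads are 22 mm wide; open, the fingers measure 114 mm over their backs; the gripper's body (76 mm by 85 mm) begins 54 mm behind the grasp point. The pads swing forward as they close: fully open they stand 13 mm farther back than shut.
Start: joints at [1.01, 0.359, 1.51, -0, 1.272, -0.115], TCP at [258.696, 541.331, 231.267] pointing down, gripper open.
Joint ranges: [-2.97, 2.97], [-1.01, 2.36], [0.21, 2.38], [-0.96, 4.11], [0.2, 2.71], [-2.98, 2.98]. Speed limits (rad/s): [2.39, 2.39, 3.14, 3.14, 3.14, 3.14].

## Interface

Orientations are given as a unit quaternion [w, x, y, z].
In Python, from cell import env, viewer gives the robot as it stands. The module is installed in compiled form; this text tells all that it offers.
- The arm moves only by the shell command python3 -m crank 'ROWS' [FORCE]. ROWS is text: rows parted by semicolons, each of 7 numbers parted by spaces: the turn, a rotation vector about the tool's x, y, z in rad, then the shift along the tool's x, y, z in cm, then the finger opening in cm, from 0 to 8.54. In form: rx ry rz x y z gripper; .... A call has 1 to 20 rows; each row shifts and turns the commanded pose from where the row before left it, along the tool's axes as they then stand; what a row does not reach is not made up. A row lasts 1/10 s, in which the tool goes at most 50 mm and 8.59 degrees, less where a joint would pass 70% of its speed; a pose out of reach is approached as far as the arm can. A call with a gripper value outside its range is refused whole. The fingers move at their own pace and stop on an object; FORCE is the grip in N (left out, the last holds). Time passes only in rows, so rows that do not move let the fingers close. It gives the time, the measured TCP pose, the force and the opening at its end, in the units of the state.
- env.state(): the state, without advancing time (a new reading comes with each control period).
- viewer.camera(name): name is "scene" or "top"; returns a dict with "frame" (384x512x3 uint8, red, green, blue), "intrinsics" (3x3 intrinsics, pixels), "eye" and "rotation" of the camera in the world. Camera axes: x right, y up, looking along -z (the intrinsics and any distortion apply to the point x, -y, -z); pixel columns grow to the right and rows downward; lengths in mm; the calibration is good to about 2 mm. A picture is of the moment at which its call begins. There is no depth.
- env.sign_off(): hands the job in, once; it reports no verdict.
The state is a dict: "t": time; "joint_pos": joint angles; "joint_velocities": joint speeds; "tau": joint torques, N m; "eef_pos": TCP position; "tool_rot": TCP orientation; "contact_force": force on the tool from outside, world axes, zero at the start; "wrist_torque": the same for the moment, N m; "gripper_width": opening from 0.0 (shut) to 1.0 (fully open).
Only numpy, scipy, OpenCV 4.12 (cv2) and the standard library are available. Lean on these libraries where they do the work, as an engineer would, in place of code of your own. Each camera call takes 0.05 s, during which the arm holds its last target. There are 200 camera calls.

## Task

One of the three brass bushes in the blue fixture block was not bored right through. Working from the left cavity to the right, use the green-handled probe pin to feel down each of the three bores as far as it will go (nearly to the foot of the bush if it is a through-hole), then put the pin back upright and fully home in its black stand and stand the blind bush upright in the red tray. Leave the two good bushes in their cavities and do not disturb the tools and parts lying round about.

Things in the scene. Friction and masses are not known exactly. Their poses are not given: they have to be found in the camera images.
- bush_1_mid (a point): brass flanged bush 1, one of three that look the same: 46 mm tall, body 32 mm diameter, foot flange 38 mm diameter and 8 mm thick, bore 14 mm diameter open at the top; about 0.2 kg. It starts upright in one of the three cavities (any bush may be in any cavity). This point is its centre, 23 mm above its underside; z is the bore axis, up. Two of the three are bored right through their 46 mm; in the other the bore ends 22 mm below the top. Nothing outside shows which.
- bush_2_mid (a point): brass flanged bush 2, one of three that look the same: 46 mm tall, body 32 mm diameter, foot flange 38 mm diameter and 8 mm thick, bore 14 mm diameter open at the top; about 0.2 kg. It starts upright in one of the three cavities (any bush may be in any cavity). This point is its centre, 23 mm above its underside; z is the bore axis, up. Two of the three are bored right through their 46 mm; in the other the bore ends 22 mm below the top. Nothing outside shows which.
- bush_3_mid (a point): brass flanged bush 3, one of three that look the same: 46 mm tall, body 32 mm diameter, foot flange 38 mm diameter and 8 mm thick, bore 14 mm diameter open at the top; about 0.2 kg. It starts upright in one of the three cavities (any bush may be in any cavity). This point is its centre, 23 mm above its underside; z is the bore axis, up. Two of the three are bored right through their 46 mm; in the other the bore ends 22 mm below the top. Nothing outside shows which.
- cavity_1 (a point): centre of the floor of the left (+y) cavity of the blue fixture block. The block is fixed to the bench, 206 mm long, 64 wide, 24 thick, its length roughly along y (y of this frame runs along the row towards the left end). The cavities are 66 mm apart, 41 mm across and 10 deep, floor 14 mm above the bench, with a black pad; the top of a bush in it is 46 mm above this point.
- cavity_2 (a point): centre of the floor of the middle cavity of the blue fixture block. The block is fixed to the bench, 206 mm long, 64 wide, 24 thick, its length roughly along y (y of this frame runs along the row towards the left end). The cavities are 66 mm apart, 41 mm across and 10 deep, floor 14 mm above the bench, with a black pad; the top of a bush in it is 46 mm above this point.
- cavity_3 (a point): centre of the floor of the right (-y) cavity of the blue fixture block. The block is fixed to the bench, 206 mm long, 64 wide, 24 thick, its length roughly along y (y of this frame runs along the row towards the left end). The cavities are 66 mm apart, 41 mm across and 10 deep, floor 14 mm above the bench, with a black pad; the top of a bush in it is 46 mm above this point.
- probe_grip (a point): probe pin with a green plastic handle, 0.1 kg, at the start upright in its black stand, pin down. This point is the grip centre in the handle (18 mm diameter, 60 mm long), 94 mm above the tip and 28 mm below the top of the handle; z is the pin axis, pointing from the tip to the handle. The steel pin is 8 mm in diameter with a bevelled tip and 56 mm long below a steel collar (26 mm diameter, 6 mm thick) under the handle.
- probe_tip (a point): tip of the probe pin, on its axis, 94 mm below the grip centre
- stand_top (a point): centre of the mouth of the black round stand, fixed to the bench, 60 mm tall, 49 mm diameter (54 at the foot). Its hole is 16 mm in diameter and 57 mm deep. With the pin home the collar rests on the stand, so the tip is 56 mm below this point.
- tray_in (a point): centre of the inner floor of the red reject tray (fixed, 100 mm in x by 120 in y outside, rim 35 mm above the bench, walls 4 mm thick, inner floor 14 mm above the bench); its x and y run along the tray
- hex_keys: set of hex keys standing in a black holder, 37x75x84 mm; a bystander
- gear: spur gear, 69 mm diameter, 22 mm tall; a bystander
- tape: roll of black tape, 60 mm diameter, 19 mm tall; a bystander
- deburrer: blue deburring tool, 155x21x16 mm, lying on the bench; a bystander
Mind the look-alikes: they are no part of the job. What is meant by the part that bears probe_grip is not orange, and is the smaller of those in its own colour.

How it is judged:
By the outcome, as a careful person would: the job done as asked, in the order asked, and still so for the second after the job is handed in, with the robot touching nothing.
It also fails if it takes over 51 s, if anything falls off the work surface, if the arm or the gripper's body presses on something with over 40 N, if the wrist force passes 120 N, or if a joint passes its speed limit or range.

## Working session

There is one attempt and no reset: what is moved stays moved. The work goes in short steps, Python scripts to look and compute and a shell command to move; the robot and the scene stay as the last step left them, time stands still between calls to the robot, and variables do not carry over. Pictures are saved under pics/ and viewed, about 8 in all and at most 12, crops included, and the job is handed in when it is done.

```bash
mkdir -p pics
python3 - <<'E'
from cell import env, viewer
import cv2,numpy as np
for n in("scene","top"):
    c=viewer.camera(n); f=c["frame"]; np.savez(f"pics/{n}0.npz",**c)
    cv2.imwrite(f"pics/{n}0.png",cv2.resize(f[:,:,::-1],(800,600),interpolation=cv2.INTER_CUBIC))
    print(n,[k for k in c],np.round(c["intrinsics"],1).tolist(),np.round(c["eye"],1),np.round(c["rotation"],3).tolist())
s=env.state();print({k:np.round(v,3).tolist() for k,v in s.items()})
E
```

```text
scene ['frame', 'intrinsics', 'eye', 'rotation'] [[436.9, 0.0, 253.3], [0.0, 436.9, 186.3], [0.0, 0.0, 1.0]] [  12.2 -465.8  645. ] [0.769, 0.367, -0.225, -0.472]
top ['frame', 'intrinsics', 'eye', 'rotation'] [[389.6, 0.0, 256.8], [0.0, 389.6, 191.9], [0.0, 0.0, 1.0]] [ 463.6 -161.7 1035.2] [-0.698, -0.07, 0.06, 0.71]
{'t': 0.1, 'joint_pos': [1.01, 0.359, 1.511, 0.0, 1.273, -0.115], 'joint_velocities': [-0.001, -0.001, -0.002, -0.001, -0.002, -0.0], 'tau': [0.001, -52.864, -27.935, -0.0, 0.005, 0.0], 'eef_pos': [258.36, 540.813, 230.537], 'tool_rot': [-0.689, 0.69, -0.157, 0.156], 'contact_force': [0.265, -0.926, -0.137], 'wrist_torque': [-0.041, -0.036, -0.017], 'gripper_width': 1.0}
```

View pics/scene0.png

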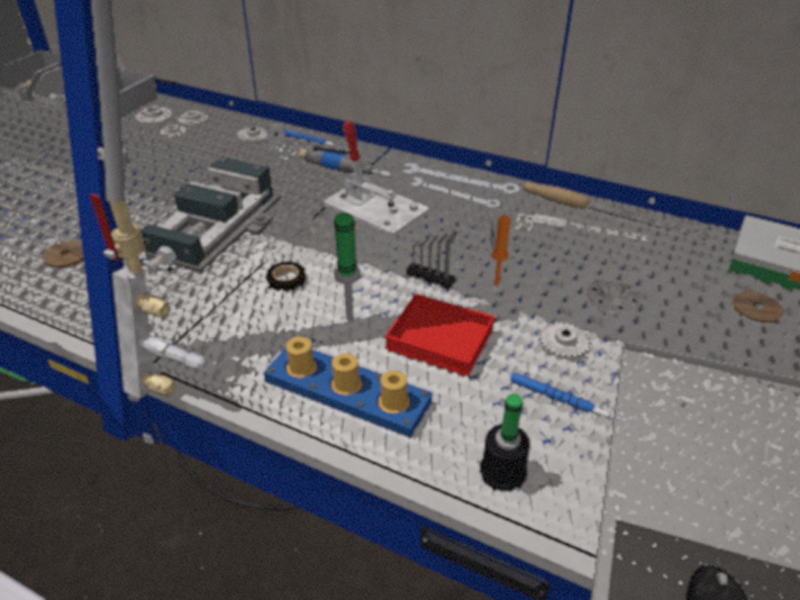

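View pics/top0.png

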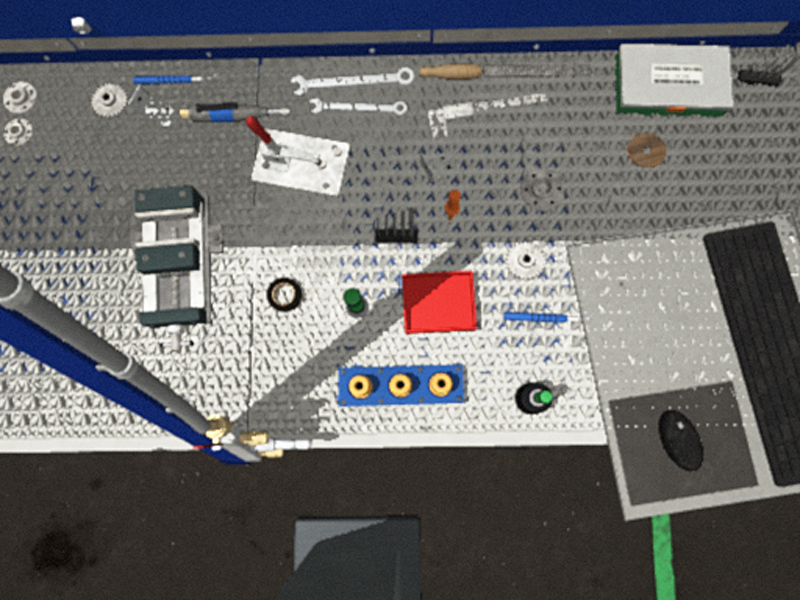

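```bash
cat > h.py <<'E'
import numpy as np,cv2
from scipy.spatial.transform import Rotation as R
from cell import env,viewer
def cam(n): return viewer.camera(n)
def load(n): return dict(np.load(n))
def rot(c):
    q=np.array(c["rotation"]).ravel()
    return R.from_quat(q,scalar_first=True).as_matrix() if q.size==4 else q.reshape(3,3)
def ray(c,u,v):
    K=c["intrinsics"]; d=np.array([(u-K[0,2])/K[0,0],-(v-K[1,2])/K[1,1],-1.])
    return np.array(c["eye"]),rot(c)@d
def onz(c,u,v,z):
    e,d=ray(c,u,v); return e+d*(z-e[2])/d[2]
def proj(c,p):
    q=rot(c).T@(np.array(p)-c["eye"]); K=c["intrinsics"]
    return np.array([K[0,2]+K[0,0]*q[0]/-q[2],K[1,2]-K[1,1]*q[1]/-q[2]])
def tri(a,b):
    (p,d),(q,e)=ray(*a),ray(*b); s=np.linalg.lstsq(np.c_[d,-e],q-p,rcond=None)[0]
    A,B=p+s[0]*d,q+s[1]*e; return (A+B)/2,np.linalg.norm(A-B)
E
python3 - <<'E'
from h import *
s=load("pics/scene0.npz");t=load("pics/top0.npz")
out=np.zeros((600,800,3),np.uint8)
def crop(f,x,y,w,h,k): return cv2.resize(f[y:y+h,x:x+w],(w*k,h*k),interpolation=cv2.INTER_NEAREST)
a=crop(s["frame"],165,210,115,70,4);b=crop(s["frame"],300,245,50,70,4)
c=crop(t["frame"],210,225,95,40,5);d=crop(t["frame"],325,240,40,30,5)
for im,x,y in((a,0,0),(b,470,0),(c,0,300),(d,480,300)): out[y:y+im.shape[0],x:x+im.shape[1]]=im[:,:,::-1]
cv2.imwrite("pics/c1.png",out)
# blob stats
for n,c in(("scene",s),("top",t)):
    hsv=cv2.cvtColor(c["frame"],cv2.COLOR_RGB2HSV)
    for nm,lo,hi in(("brass",(12,110,90),(28,255,255)),("green",(55,110,40),(85,255,255)),("blue",(100,140,50),(120,255,255)),("red",(0,170,90),(6,255,255))):
        m=cv2.inRange(hsv,lo,hi);k,_,st,ce=cv2.connectedComponentsWithStats(m)
        for i in range(1,k):
            if st[i,4]>40: print(n,nm,st[i].tolist(),ce[i].round(2))
for nm,c,u,v in(("scene stand",s,320,300),):print(onz(c,u,v,0))
E
```

```text
scene brass [316, 139, 10, 40, 164] [320.61 154.15]
scene brass [184, 216, 18, 25, 362] [191.69 228.16]
scene brass [212, 226, 19, 26, 376] [220.85 239.28]
scene brass [32, 231, 24, 13, 74] [ 43.45 237.41]
scene brass [242, 237, 20, 27, 397] [251.65 250.57]
scene green [214, 137, 13, 39, 399] [220.68 155.65]
scene green [468, 166, 44, 19, 270] [488.5  175.28]
scene green [320, 253, 14, 30, 258] [327.01 266.78]
scene blue [11, 0, 20, 33, 310] [20.77 15.24]
scene blue [0, 0, 378, 384, 12791] [133.23 237.5 ]
scene blue [100, 52, 120, 35, 973] [161.91  68.65]
scene blue [228, 80, 250, 67, 2498] [355.35 113.45]
scene blue [183, 84, 24, 8, 49] [193.73  87.  ]
scene blue [206, 97, 14, 11, 112] [211.79 101.65]
scene blue [170, 224, 106, 55, 1575] [224.17 252.05]
scene blue [328, 239, 51, 24, 285] [353.01 250.75]
scene red [60, 126, 13, 33, 63] [ 65.21 141.49]
scene red [247, 189, 69, 51, 2049] [281.75 213.65]
top brass [412, 92, 14, 14, 86] [419.66  98.6 ]
top brass [249, 239, 15, 15, 154] [255.93 246.37]
top brass [275, 239, 15, 15, 160] [281.54 245.69]
top brass [224, 240, 14, 15, 155] [230.47 247.11]
top green [394, 35, 37, 39, 156] [405.4   64.68]
top green [432, 70, 32, 5, 87] [448.76  71.82]
top green [220, 185, 13, 15, 131] [226.3  192.05]
top green [342, 250, 11, 9, 73] [347.64 253.79]
top green [417, 329, 16, 55, 639] [424.13 356.88]
top blue [0, 0, 512, 41, 12931] [237.02  14.68]
top blue [86, 49, 36, 5, 154] [102.89  50.66]
top blue [134, 70, 16, 8, 114] [141.13  73.53]
top blue [0, 196, 135, 89, 2252] [ 56.27 238.35]
top blue [323, 200, 40, 7, 176] [342.05 202.56]
top blue [216, 233, 81, 27, 1194] [255.91 246.08]
top blue [130, 287, 29, 10, 132] [143.42 291.93]
top red [158, 75, 15, 16, 69] [163.55  81.52]
top red [258, 174, 47, 39, 1662] [280.82 193.18]
[ 490.23675139 -355.70662395    0.        ]
```

View pics/c1.png

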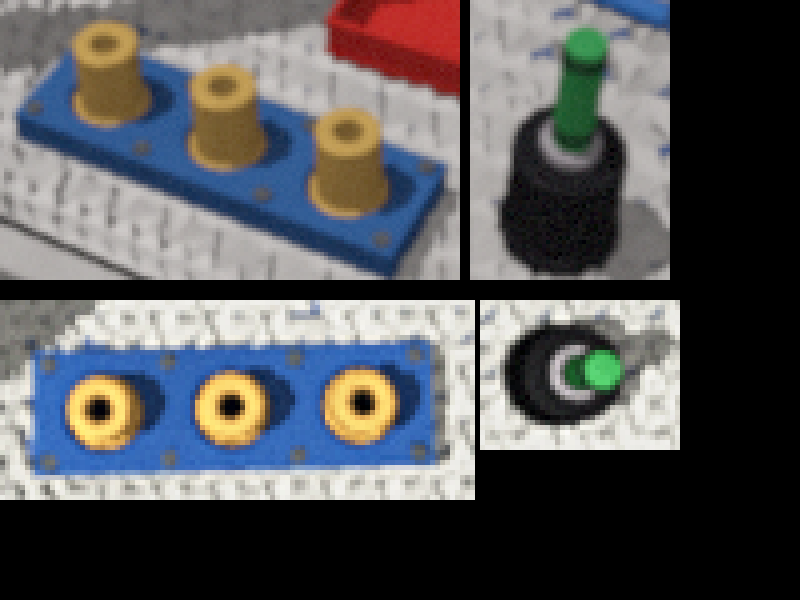

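```bash
cat > m.py <<'E'
from h import *
s=load("pics/scene0.npz");t=load("pics/top0.npz")
def dark(c,u,v,rx,ry,p=1):
    g=cv2.cvtColor(c["frame"],cv2.COLOR_RGB2GRAY).astype(float)
    y,x=np.mgrid[int(v)-8:int(v)+9,int(u)-8:int(u)+9]; k=((x-u)/rx)**2+((y-v)/ry)**2<1
    w=g[y,x]; hi=np.percentile(w[k],70); w=np.clip(hi-w,0,None)*k
    return (w*x).sum()/w.sum(),(w*y).sum()/w.sum()
def it(c,u,v,rx,ry):
    for _ in range(4): u,v=dark(c,u,v,rx,ry)
    return u,v
S=[(190.9,220.4),(220.4,230.9),(251.6,242.1)];T=[(229.2,246.4),(255.8,245.6),(282,245)]
P=[]
for a,b in zip(S,T):
    a=it(s,*a,5,3.2);b=it(t,*b,4,4);p,e=tri((s,*a),(t,*b));P.append(p)
    print("bush",np.round(a,2),np.round(b,2),p.round(1),"gap",round(e,1),"onz60 s",onz(s,*a,60)[:2].round(1),"t",onz(t,*b,60)[:2].round(1))
print(np.diff(P,axis=0).round(1))
# green handle top: bright part
def bright(c,box,thr):
    x,y,w,h=box;f=c["frame"][y:y+h,x:x+w].astype(float);m=(f[...,1]-f[...,0]>40)&(f[...,1]>thr)
    yy,xx=np.nonzero(m);return xx.mean()+x,yy.mean()+y,len(xx)
for thr in(130,150,160):
    a=bright(s,(318,250,18,16),thr);b=bright(t,(340,248,16,14),thr)
    print("handle",thr,np.round(a,2),np.round(b,2),[np.round(x,1) for x in tri((s,*a[:2]),(t,*b[:2]))],onz(s,*a[:2],126)[:2].round(1),onz(t,*b[:2],126)[:2].round(1))
# stand from top: black blob hull; collar ring
g=cv2.cvtColor(t["frame"],cv2.COLOR_RGB2GRAY); print(g[243:266,328:358:1])
# red tray: rim corners in both
for n,c in(("s",s),("t",t)):
    m=cv2.inRange(cv2.cvtColor(c["frame"],cv2.COLOR_RGB2HSV),(0,150,60),(8,255,255));k,l,st,_=cv2.connectedComponentsWithStats(m)
    i=1+np.argmax(st[1:,4]); h=cv2.findContours((l==i).astype(np.uint8),0,2)[0][0]
    h=cv2.convexHull(h); q=cv2.approxPolyDP(h,4,True).reshape(-1,2); print(n,q.tolist(),[onz(c,*x,35)[:2].round(0).tolist() for x in q])
    m=cv2.inRange(cv2.cvtColor(c["frame"],cv2.COLOR_RGB2HSV),(100,140,50),(120,255,255));k,l,st,_=cv2.connectedComponentsWithStats(m)
    i=l[236,218] if n=="t" else l[253,175]
    r=cv2.approxPolyDP(cv2.convexHull(cv2.findContours((l==i).astype(np.uint8),0,2)[0][0]),4,True).reshape(-1,2); print("blue",r.tolist(),[onz(c,*x,24)[:2].round(0).tolist() for x in r])
E
python3 m.py
```

```text
bush [190.44 220.52] [229.24 246.46] [508.1 -77.8  59.6] gap 1.5 onz60 s [507.4 -77.4] t [508.5 -78.4]
bush [220.04 231.05] [255.68 245.75] [ 508.9 -143.6   59.9] gap 1.2 onz60 s [ 508.4 -143.2] t [ 509.2 -144.1]
bush [251.3  242.24] [282.07 244.99] [ 509.8 -209.3   59.7] gap 0.8 onz60 s [ 509.3 -209.1] t [ 510.  -209.6]
[[  0.8 -65.9   0.3]
 [  0.9 -65.7  -0.1]]
handle 130 [328.64 255.19  58.  ] [349.09 253.49  45.  ] [array([ 484.8, -359.8,  124.7]), np.float64(0.4)] [ 483.5 -359.8] [ 484.9 -359.7]
handle 150 [327.07 255.29  14.  ] [349.02 253.59  41.  ] [array([ 484.1, -358.6,  124.8]), np.float64(2.7)] [ 482.2 -357.7] [ 484.7 -359.5]
 ** On entry to DLASCL parameter number  4 had an illegal value
 ** On entry to DLASCL parameter number  4 had an illegal value
 ** On entry to DLASCL parameter number  4 had an illegal value
 ** On entry to DLASCL parameter number  4 had an illegal value
 ** On entry to DLASCL parameter number  5 had an illegal value
 ** On entry to DLASCL parameter number  4 had an illegal valuem.py:20: RuntimeWarning: Mean of empty slice.
  yy,xx=np.nonzero(m);return xx.mean()+x,yy.mean()+y,len(xx)
  ret = ret.dtype.type(ret / rcount)
Traceback (most recent call last):
  File "m.py", line 23, in <module>
    print("handle",thr,np.round(a,2),np.round(b,2),[np.round(x,1) for x in tri((s,*a[:2]),(t,*b[:2]))],onz(s,*a[:2],126)[:2].round(1),onz(t,*b[:2],126)[:2].round(1))
                                                                           ~~~^^^^^^^^^^^^^^^^^^^^^^^
  File "h.py", line 18, in tri
    (p,d),(q,e)=ray(*a),ray(*b); s=np.linalg.lstsq(np.c_[d,-e],q-p,rcond=None)[0]
                                   ~~~~~~~~~~~~~~~^^^^^^^^^^^^^^^^^^^^^^^^^^^^
numpy.linalg.LinAlgError: SVD did not converge in Linear Least Squares
```

```bash
sed -i 's/(130,150,160)/(110,130)/; s/^g=cv2.*$//' m.py
cat >> m.py <<'E'
# stand: black mask, extreme rows/cols in the top view; rays on z=60 and foot
g=t["frame"].max(2).astype(int); 
m=(g<75)[240:268,322:365]; m=m.astype(np.uint8); k,l,st,ce=cv2.connectedComponentsWithStats(m); i=1+np.argmax(st[1:,4]); print("stand top",st[i]+[322,240,0,0,0],ce[i]+[322,240])
# collar: bright grey inside stand
f=t["frame"][244:264,334:352].astype(int); print(f.max(2)); print((f[...,1]-f[...,0]))
print("expect collar ellipse z=66 c",proj(t,(484.5,-359.6,66)),"stand60 c",proj(t,(484.5,-359.6,60)), "foot", proj(t,(484.5,-359.6,0)), "px/mm", np.linalg.norm(proj(t,(485,-359,60))-proj(t,(485,-349,60)))/10)
f=s["frame"][268:310,300:345].astype(int).max(2); m=(f<62).astype(np.uint8);k,l,st,ce=cv2.connectedComponentsWithStats(m); i=1+np.argmax(st[1:,4]);print("stand scene",st[i]+[300,268,0,0,0])
for z in(60,66,0):
  for n,c in(("s",s),("t",t)):
    q=np.array([proj(c,(484.5+r*np.cos(a),-359.6+r*np.sin(a),z)) for a in np.linspace(0,6.28,60) for r in [{60:24.5,66:13,0:27}[z]]]);print(z,n,q.min(0).round(1),q.max(0).round(1))
E
python3 m.py
```

```text
bush [190.44 220.52] [229.24 246.46] [508.1 -77.8  59.6] gap 1.5 onz60 s [507.4 -77.4] t [508.5 -78.4]
bush [220.04 231.05] [255.68 245.75] [ 508.9 -143.6   59.9] gap 1.2 onz60 s [ 508.4 -143.2] t [ 509.2 -144.1]
bush [251.3  242.24] [282.07 244.99] [ 509.8 -209.3   59.7] gap 0.8 onz60 s [ 509.3 -209.1] t [ 510.  -209.6]
[[  0.8 -65.9   0.3]
 [  0.9 -65.7  -0.1]]
handle 110 [328.61 255.59  66.  ] [349.06 253.62  50.  ] [array([ 484.6, -359.8,  124.1]), np.float64(0.4)] [ 482.7 -360.1] [ 484.6 -359.6]
handle 130 [328.64 255.19  58.  ] [349.09 253.49  45.  ] [array([ 484.8, -359.8,  124.7]), np.float64(0.4)] [ 483.5 -359.8] [ 484.9 -359.7]
s [[266, 189], [315, 202], [299, 239], [248, 222], [248, 212]] [[688.0, -154.0], [696.0, -265.0], [580.0, -276.0], [577.0, -167.0], [604.0, -153.0]]
blue [[269, 337], [350, 371], [349, 383], [274, 352]] [[369.0, -312.0], [373.0, -443.0], [355.0, -448.0], [349.0, -330.0]]
t [[302, 175], [304, 210], [259, 211], [258, 176]] [[693.0, -268.0], [600.0, -270.0], [599.0, -154.0], [692.0, -153.0]]
blue [[28, 35], [31, 38]] [[1124.0, 504.0], [1115.0, 494.0]]
s
[... 2742 characters left out ...]
  -2  -6  -1  -6]
 [  1  -1   4   0   0   0   1   0  -1  -5   1  -2   1  -5  -5  -2   2   4]
 [ -1   4   0  -2  -3   3   0  -2   2   1  -2  -2  -2  -1   1   3  -3  -2]
 [  1   1   1  -5   1  -3   2   5   2  -1   2  -1  -5  -1  -5   0   0  -2]
 [  0   1  -1   1  -1   0  -1  -1  -3   0  -2  -3  -2  -2  -3  -1  -4   0]]
expect collar ellipse z=66 c [343.7481804  254.32291651] stand60 c [343.25268994 254.38430225] foot [338.61329154 254.95907193] px/mm 0.406859831145267
stand scene [308 272  31  38 796]
60 s [309.8 270.1] [339.2 293.4]
60 t [333.3 244.4] [353.2 264.5]
66 s [317.  273.1] [332.7 285.4]
66 t [338.4 249. ] [349.1 259.7]
0 s [305.6 290.8] [336.4 316.4]
0 t [328.3 244.6] [349.  265.5]
```

Run:
```python
from h import *
s=load("pics/scene0.npz");t=load("pics/top0.npz")
k=.64
# bar lines in top (800-scale): grey tube centre (12,290)-(205,430); blue lower edge ; scene samples
def plane(c,a,b):
    e,d1=ray(c,a[0]*k,a[1]*k);_,d2=ray(c,b[0]*k,b[1]*k);n=np.cross(d1,d2);return e,n/np.linalg.norm(n)
def hit(pl,c,u,v):
    e,d=ray(c,u*k,v*k);return e+d*(np.dot(pl[0]-e,pl[1])/np.dot(d,pl[1]))
pl=plane(t,(12,290),(205,430))
for p in((103,5),(108,100),(115,195)): print("tube",p,hit(pl,s,*p).round(0))
pl=plane(t,(0,335),(225,455))
for p in((75,5),(95,150),(110,300),(120,425)): print("blue",p,hit(pl,s,*p).round(0))
print("brass valve",[np.round(x,0) for x in tri((s,127*k,240*k),(t,218*k,430*k))],"foot z0 top",onz(t,240*k,455*k,0).round(0),"scene",onz(s,125*k,430*k,0).round(0))
print("decoy top",[np.round(x,0) for x in tri((s,345*k,222*k),(t,352*k,298*k))])
print("rim",[np.round(x,0) for x in tri((s,315,202),(t,302,175))],[np.round(x,0) for x in tri((s,299,239),(t,304,210))],[np.round(x,0) for x in tri((s,248,213),(t,259,211))])
st=env.state(); M=R.from_quat(st["tool_rot"],scalar_first=True).as_matrix();print(M.round(3))
```

```text
tube (103, 5) [490.  90. 448.]
tube (108, 100) [473.  99. 357.]
tube (115, 195) [447.  98. 259.]
blue (75, 5) [481. 118. 446.]
blue (95, 150) [446. 106. 312.]
blue (110, 300) [411. 113. 132.]
blue (120, 425) [377. 133. -68.]
brass valve [array([445.,  99., 201.]), np.float64(1.0)] foot z0 top [400. 123.   0.] scene [339.  65.   0.]
decoy top [array([629., -80., 171.]), np.float64(1.0)]
rim [array([ 691., -267.,   40.]), np.float64(1.0)] [array([ 602., -271.,   12.]), np.float64(4.0)] [array([ 600., -154.,   36.]), np.float64(1.0)]
[[ 0.902 -0.001  0.431]
 [-0.431 -0.001  0.902]
 [-0.    -1.    -0.002]]
```

```bash
python3 -m crank '0 0 0 0 -3.1 -3.0 8.5; 0 0 0 0 -3.1 -3.2 8.5; 0 0 0 0 -3.1 -3.2 8.5; 0 0 0 0 -3.1 -3.2 8.5; 0 0 0 0 -3.1 -3.2 8.5; 0 0 0 0 -3.1 -3.2 8.5; 0 0 0 0 -3.1 -3.2 8.5; 0 0 0 0 0 0 8.5; 0 0 0 0 0 0 8.5' 60; python3 -c "
from cell import env
s=env.state();print(s['joint_pos'],s['eef_pos'],s['tool_rot'])"
```

```text
t: 1.0
eef_pos: [163.0, 341.0, 448.7]
tool_rot: [0.69, -0.689, 0.156, -0.157]
contact_force: [0.2, 0.8, -0.4]
gripper_width: 0.994
[ 9.41545453e-01 -1.21596914e-01  1.55475075e+00  6.86112859e-05
  1.70608213e+00 -1.83169595e-01] [163.00507384 341.03046873 448.7434735 ] [ 0.69036647 -0.68881665  0.15609868 -0.15671299]
```

```bash
python3 -m crank '0 0.13 0 4.9 0 -0.32 8.5; 0 0.13 0 4.9 0 -0.32 8.5; 0 0.13 0 4.9 0 -0.32 8.5; 0 0 0 0 0 0 8.5'; python3 -c "
from cell import env
import numpy as np
s=env.state();p=s['eef_pos'];print(np.hypot(*p[:2]),np.arctan2(p[1],p[0]),s['joint_pos'].round(3) if hasattr(s['joint_pos'],'round') else s['joint_pos'])"
```

```text
t: 1.4
eef_pos: [284.8, 250.0, 446.1]
tool_rot: [-0.643, 0.646, -0.291, 0.291]
contact_force: [0.5, 0.2, 0.2]
gripper_width: 0.995
378.9337165718513 0.720451656705797 [ 0.54  -0.116  1.556 -0.003  1.705 -0.183]
```

```bash
cat > st.py <<'E'
from h import *
s=env.state();M=R.from_quat(s["tool_rot"],scalar_first=True).as_matrix()
p=np.array(s["eef_pos"]);print("t",round(s["t"],2),"tcp",p.round(1),"axes x",M[:,0].round(3),"y",M[:,1].round(3),"z",M[:,2].round(3),"F",np.round(s["contact_force"],1),"w",round(s["gripper_width"]*85.4,1))
import sys
if len(sys.argv)>3:
    d=np.array([float(a) for a in sys.argv[1:4]])-p; print("shift cm in tool axes",(M.T@d/10).round(2))
Mt=np.array([[0,0,1],[-1,0,0],[0,-1,0.]]).astype(float); print("turn to jaws-x,down",R.from_matrix(M.T@Mt).as_rotvec().round(4))
E
python3 -m crank '0 0.13 0 4.9 0 -0.32 8.5; 0 0.13 0 4.9 0 -0.32 8.5; 0 0.13 0 4.9 0 -0.32 8.5; 0 0.13 0 4.9 0 -0.32 8.5; 0 0.13 0 4.9 0 -0.32 8.5; 0 0.07 0 4 0 0 8.5; 0 0 0 4.5 0 1 8.5; 0 0 0 4.5 0 1.2 8.5; 0 0 0 4.5 0 1.2 8.5; 0 0 0 4.5 0 1.2 8.5; 0 0 0 4.5 0 1.2 8.5; 0 0 0 4.5 0 1.2 8.5; 0 0 0 4.5 0 1.2 8.5; 0 0 0 2 0 1.2 8.5; 0 0 0 0 0 0 8.5; 0 0 0 0 0 0 8.5'; python3 st.py 484.5 -359.6 200
```

```text
t: 3.0
eef_pos: [479.4, -340.9, 445.8]
tool_rot: [0.504, -0.504, 0.498, -0.495]
contact_force: [0.0, -0.0, 0.8]
gripper_width: 0.998
t 3.0 tcp [ 479.4 -340.9  445.8] axes x [ 0.016 -1.    -0.003] y [-0.003  0.003 -1.   ] z [ 1.     0.016 -0.003] F [ 0.  -0.   0.8] w 85.2
shift cm in tool axes [ 1.96 24.57  0.55]
turn to jaws-x,down [ 0.003   0.0156 -0.0033]
```

```bash
python3 -m crank '0.003 0.0156 -0.0033 1.96 4.8 0.55 8.5; 0 0 0 0 4.8 0 8.5; 0 0 0 0 4.8 0 8.5; 0 0 0 0 4.8 0 8.5; 0 0 0 0 4.8 0 6; 0 0 0 0 4.7 0 5; 0 0 0 0 4 0 5;0 0 0 0 3.5 0 5; 0 0 0 0 0.4 0 5; 0 0 0 0 0 0 5; 0 0 0 0 0 0 5'; python3 st.py 484.5 -359.6 79
python3 - <<'E'
from h import *
o=[cv2.resize(cam(n)["frame"][y:y+96,x:x+96],(400,400),interpolation=cv2.INTER_CUBIC) for n,x,y in(("scene",280,205),("top",300,205))]
cv2.imwrite("pics/g1.png",np.hstack(o)[:,:,::-1])
E
```

```text
t: 4.1
eef_pos: [486.7, -361.6, 86.3]
tool_rot: [-0.5, 0.5, -0.497, 0.503]
contact_force: [0.1, 0.2, 0.2]
gripper_width: 0.588
t 4.1 tcp [ 486.7 -361.6   86.3] axes x [ 0.    -1.     0.005] y [ 0.005 -0.005 -1.   ] z [1.    0.    0.005] F [0.1 0.2 0.2] w 50.2
shift cm in tool axes [-0.2   0.73 -0.23]
turn to jaws-x,down [-0.0052  0.0002  0.0054]
```

View pics/g1.png

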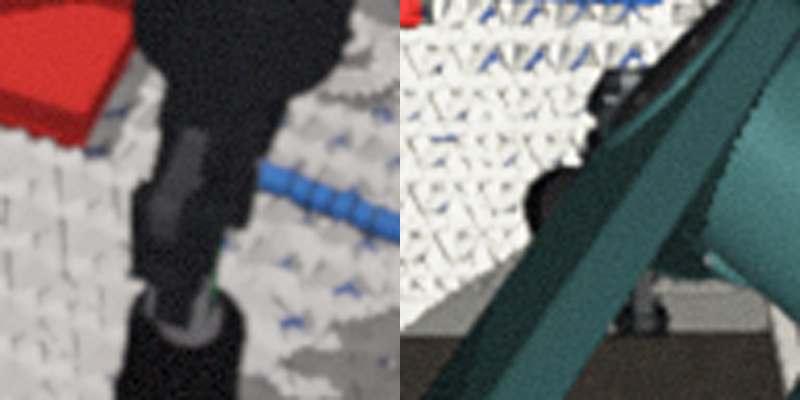

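```bash
python3 -m crank '-0.005 0 0.005 -0.2 0.7 -0.2 5; 0 0 0 0 0 0 5; 0 0 0 0 0 0 5'; python3 st.py 484.5 -359.6 79; python3 -m crank '0 0 0 0 0 0 1.4;0 0 0 0 0 0 1.4;0 0 0 0 0 0 1.4;0 0 0 0 0 0 1.4;0 0 0 0 0 0 1.4;0 0 0 0 0 0 1.4' 80; python3 st.py
```

```text
t: 4.5
eef_pos: [483.4, -359.2, 77.4]
tool_rot: [0.5, -0.5, 0.501, -0.499]
contact_force: [0.7, 1.2, 0.7]
gripper_width: 0.585
t 4.5 tcp [ 483.4 -359.2   77.4] axes x [-0.001 -1.    -0.002] y [-0.002  0.002 -1.   ] z [ 1.    -0.001 -0.002] F [0.7 1.2 0.7] w 50.0
shift cm in tool axes [ 0.04 -0.16  0.11]
turn to jaws-x,down [ 0.002  -0.0007 -0.0017]
t: 5.1
eef_pos: [483.6, -359.3, 77.5]
tool_rot: [0.5, -0.5, 0.501, -0.499]
contact_force: [-1.4, 0.3, 3.2]
gripper_width: 0.189
t 5.1 tcp [ 483.6 -359.3   77.5] axes x [-0.001 -1.    -0.001] y [-0.002  0.001 -1.   ] z [ 1.    -0.001 -0.002] F [-1.4  0.3  3.2] w 16.1
turn to jaws-x,down [ 0.0019 -0.0005 -0.0014]
```

```bash
python3 -m crank '0 0 0 0 -2 0 1.4;0 0 0 0 -3 0 1.4;0 0 0 0 -3 0 1.4;0 0 0 0 -3 0 1.4;0.002 0 -0.0015 0 0 0 1.4;0 0 0 0 0 0 1.4'; python3 st.py
python3 - <<'E'
from h import *
c=cam("scene");cv2.imwrite("pics/g2.png",cv2.resize(c["frame"][190:310,270:390],(600,600),interpolation=cv2.INTER_CUBIC)[:,:,::-1]);np.savez("pics/s2.npz",**c)
p=np.array(env.state()["eef_pos"]);q=p-[0,0,75];print("expected tip px",proj(c,q),"in crop",(proj(c,q)-[270,190]+.5)*5,"collar",(proj(c,p-[0,0,16])-[270,190]+.5)*5)
E
```

```text
t: 5.7
eef_pos: [483.8, -359.4, 187.4]
tool_rot: [-0.5, 0.5, -0.5, 0.5]
contact_force: [0.0, 0.7, -0.6]
gripper_width: 0.188
t 5.7 tcp [ 483.8 -359.4  187.4] axes x [-0.001 -1.     0.   ] y [ 0.001 -0.    -1.   ] z [ 1.    -0.001  0.001] F [ 0.   0.7 -0.6] w 16.0
turn to jaws-x,down [-0.0007 -0.0006  0.0005]
expected tip px [326.93766475 261.33287425] in crop [287.18832374 359.16437125] collar [307.76351573 228.96313575]
```

View pics/g2.png

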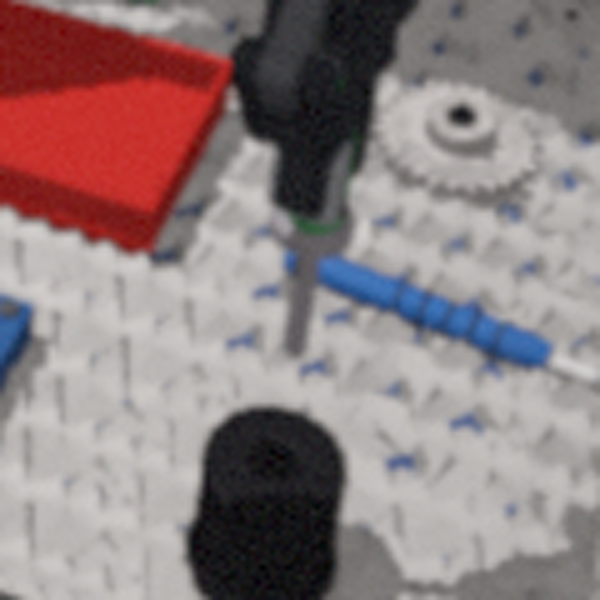

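```bash
python3 -m crank '0 0 0 -3.5 0 0.3 1.4;0 0 0 -4.2 0 0.35 1.4;0 0 0 -4.2 0 0.35 1.4;0 0 0 -4.2 0 0.35 1.4;0 0 0 -4.2 0 0.35 1.4;0 0 0 -4.2 0 0.35 1.4;0 0 0 -3.66 1 0.34 1.4;0 0 0 0 2 0 1.4;0 0 0 0 1 0 1.4;0 0 0 0 0 0 1.4;0 0 0 0 0 0 1.4'; python3 st.py 507.8 -77.8 145
python3 - <<'E'
from h import *
c=cam("scene");b=c["frame"][170:270,150:250];np.savez("pics/s3.npz",**c)
c2=cam("top");b2=c2["frame"][200:300,180:280]
cv2.imwrite("pics/g3.png",np.hstack([cv2.resize(b,(500,500),interpolation=cv2.INTER_CUBIC),cv2.resize(b2,(300,500))])[:,:,::-1])
p=np.array(env.state()["eef_pos"]);print("tip in crop",(proj(c,p-[0,0,75])-[150,170]+.5)*5,"collar",(proj(c,p-[0,0,16])-[150,170]+.5)*5,"bore",(np.array([190.44,220.52])-[150,170]+.5)*5)
E
```

```text
t: 6.85
eef_pos: [507.4, -78.4, 146.8]
tool_rot: [0.499, -0.5, 0.501, -0.5]
contact_force: [0.6, -0.4, -0.0]
gripper_width: 0.183
t 6.85 tcp [507.4 -78.4 146.8] axes x [-0.002 -1.    -0.   ] y [-0.002  0.    -1.   ] z [ 1.    -0.002 -0.002] F [ 0.6 -0.4 -0. ] w 15.6
shift cm in tool axes [-0.06  0.18  0.04]
turn to jaws-x,down [ 0.0016 -0.0017 -0.0004]
tip in crop [205.72522832 230.76043617] collar [191.20035084 112.75814127] bore [204.7 255.1]
```

View pics/g3.png

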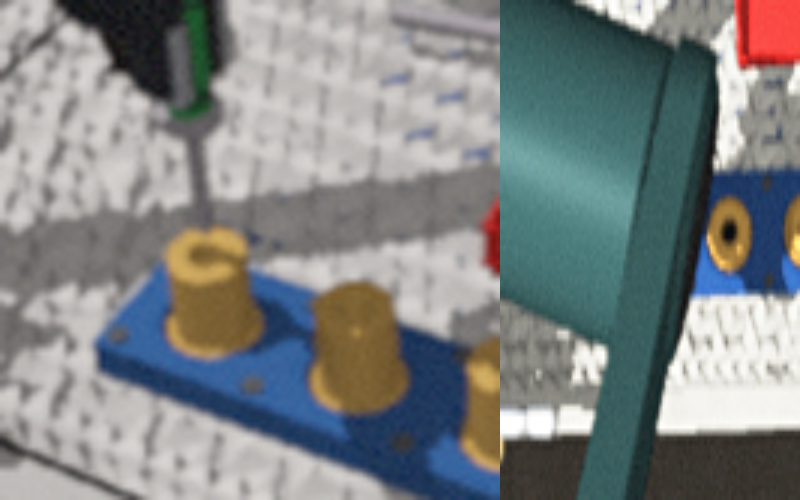

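```bash
python3 -m crank '0 0 0 -0.04 0.5 0.04 1.4;0 0 0 0 0.5 0 1.4;0 0 0 0 0.5 0 1.4;0 0 0 0 0.5 0 1.4;0 0 0 0 0.5 0 1.4;0 0 0 0 0 0 1.4' ; python3 st.py; python3 -m crank '0 0 0 0 0.3 0 1.4;0 0 0 0 0.3 0 1.4;0 0 0 0 0.3 0 1.4;0 0 0 0 0.2 0 1.4;0 0 0 0 0 0 1.4'; python3 st.py
```

```text
t: 7.55
eef_pos: [507.6, -77.2, 121.5]
tool_rot: [0.5, -0.5, 0.501, -0.5]
contact_force: [-0.3, -0.7, -1.0]
gripper_width: 0.191
t 7.55 tcp [507.6 -77.2 121.5] axes x [-0.001 -1.    -0.001] y [-0.002  0.001 -1.   ] z [ 1.    -0.001 -0.002] F [-0.3 -0.7 -1. ] w 16.3
turn to jaws-x,down [ 0.0016 -0.0006 -0.0006]
t: 8.05
eef_pos: [508.4, -77.4, 111.7]
tool_rot: [-0.5, 0.5, -0.5, 0.5]
contact_force: [-1.9, 0.2, 4.4]
gripper_width: 0.19
t 8.05 tcp [508.4 -77.4 111.7] axes x [-0.001 -1.    -0.   ] y [ 0.  0. -1.] z [ 1.    -0.001  0.   ] F [-1.9  0.2  4.4] w 16.3
turn to jaws-x,down [-0.0003 -0.0005 -0.    ]
```

```bash
python3 -m crank '0 0 0 0 0.1 0 1.4;0 0 0 0 0 0 1.4'; python3 -m crank '0 0 0 0 0.1 0 1.4;0 0 0 0 0 0 1.4'
```

```text
t: 8.25
eef_pos: [508.5, -77.5, 111.5]
tool_rot: [-0.5, 0.5, -0.5, 0.5]
contact_force: [-2.0, 0.9, 12.2]
gripper_width: 0.189
t: 8.45
eef_pos: [508.7, -77.5, 111.2]
tool_rot: [-0.5, 0.5, -0.5, 0.501]
contact_force: [-3.5, 0.5, 19.1]
gripper_width: 0.19
```

```bash
python3 -m crank '0 0 0 0 -0.5 0 1.4;0 0 0 0 -2 0 1.4;0 0 0 0 -2 0 1.4;0 0 0 2.2 0 0 1.4;0 0 0 2.2 0 0 1.4;0 0 0 2.2 0 0 1.4;0 0 0 0 0 0 1.4;0 0 0 0 0 0 1.4' ; python3 st.py 508.8 -143.6 145
python3 - <<'E'
from h import *
c=cam("scene");np.savez("pics/s4.npz",**c)
f=cv2.resize(c["frame"][180:270,170:290],(800,600),interpolation=cv2.INTER_CUBIC);cv2.imwrite("pics/g4.png",f[:,:,::-1])
p=np.array(env.state()["eef_pos"]);k=800/120
print("tip in crop",(proj(c,p-[0,0,73.5])-[170,180]+.5)*k)
E
```

```text
t: 9.25
eef_pos: [507.9, -143.4, 154.1]
tool_rot: [0.5, -0.499, 0.501, -0.5]
contact_force: [-0.3, -0.5, -1.0]
gripper_width: 0.188
t 9.25 tcp [ 507.9 -143.4  154.1] axes x [-0.002 -1.    -0.001] y [-0.     0.001 -1.   ] z [ 1.    -0.002 -0.   ] F [-0.3 -0.5 -1. ] w 16.1
shift cm in tool axes [0.02 0.91 0.09]
turn to jaws-x,down [ 0.0004 -0.002  -0.0007]
tip in crop [331.08109835 292.07732498]
```

View pics/g4.png

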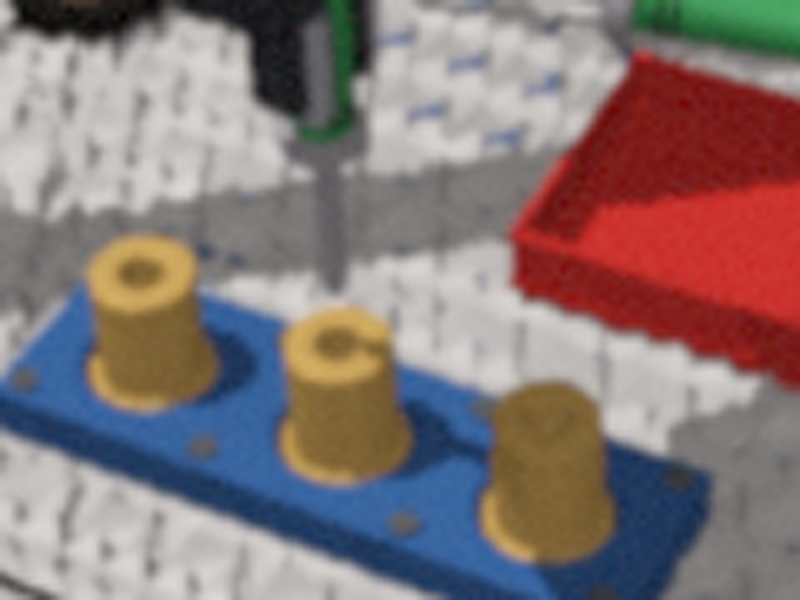

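Run:
```python
from h import *
for n in("scene0","s2","s3","s4"):
    f=load(f"pics/{n}.npz")["frame"];m=cv2.inRange(cv2.cvtColor(f,cv2.COLOR_RGB2HSV),(55,110,40),(85,255,255));k,_,st,ce=cv2.connectedComponentsWithStats(m)
    print(n,[(st[i].tolist(),ce[i].round(1).tolist()) for i in range(1,k) if st[i,4]>30])
f=load("pics/s2.npz")["frame"];g=load("pics/s4.npz")["frame"]
cv2.imwrite("pics/g5.png",np.hstack([cv2.resize(x[90:290,150:350],(400,400)) for x in(f,g)])[:,:,::-1])
```

```text
scene0 [([214, 137, 13, 39, 399], [220.7, 155.7]), ([468, 166, 44, 19, 270], [488.5, 175.3]), ([320, 253, 14, 30, 258], [327.0, 266.8])]
s2 [([467, 167, 45, 18, 269], [488.2, 175.2]), ([265, 173, 38, 17, 373], [282.9, 181.5])]
s3 [([186, 163, 7, 30, 95], [188.8, 175.7]), ([467, 167, 45, 18, 267], [488.2, 175.2]), ([265, 173, 38, 17, 370], [283.1, 181.4])]
s4 [([467, 167, 45, 18, 265], [488.1, 175.2]), ([217, 170, 7, 31, 77], [220.5, 183.0]), ([265, 173, 38, 17, 373], [283.0, 181.4])]
```

View pics/g5.png

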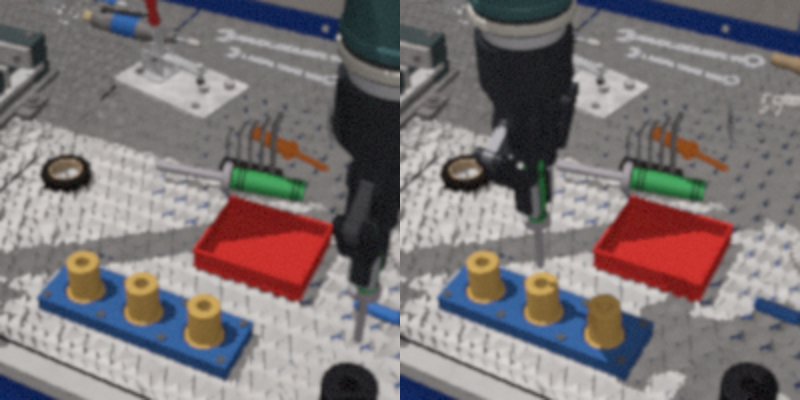

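```bash
python3 -m crank '0 -0.002 0 0.02 0.5 0.08 1.4;0 0 0 0 0.7 0 1.4;0 0 0 0 0.7 0 1.4;0 0 0 0 0.7 0 1.4;0 0 0 0 0.7 0 1.4;0 0 0 0 0.6 0 1.4;0 0 0 0 0 0 1.4' ; python3 st.py; python3 -m crank '0 0 0 0 0.2 0 1.4;0 0 0 0 0.2 0 1.4;0 0 0 0 0.2 0 1.4;0 0 0 0 0 0 1.4'; python3 st.py
```

```text
t: 10.0
eef_pos: [508.2, -143.3, 114.2]
tool_rot: [-0.5, 0.501, -0.5, 0.499]
contact_force: [-1.0, -0.2, -0.4]
gripper_width: 0.186
t 10.0 tcp [ 508.2 -143.3  114.2] axes x [ 0.001 -1.    -0.001] y [-0.002  0.001 -1.   ] z [ 1.     0.001 -0.002] F [-1.  -0.2 -0.4] w 15.9
turn to jaws-x,down [ 0.0019  0.0014 -0.0009]
t: 10.4
eef_pos: [508.9, -143.6, 109.2]
tool_rot: [0.5, -0.5, 0.5, -0.5]
contact_force: [0.3, 1.0, -1.7]
gripper_width: 0.19
t 10.4 tcp [ 508.9 -143.6  109.2] axes x [ 0.001 -1.    -0.   ] y [-0.  0. -1.] z [ 1.     0.001 -0.   ] F [ 0.3  1.  -1.7] w 16.2
turn to jaws-x,down [ 0.0001  0.0013 -0.0002]
```

Past the blind depth; go on to the floor (about TCP 87.5).

```bash
python3 -m crank '0 0 0 0 0.4 0 1.4;0 0 0 0 0.4 0 1.4;0 0 0 0 0.4 0 1.4;0 0 0 0 0.4 0 1.4;0 0 0 0 0.2 0 1.4;0 0 0 0 0 0 1.4'; python3 -m crank '0 0 0 0 0.2 0 1.4;0 0 0 0 0 0 1.4'; python3 -m crank '0 0 0 0 0.15 0 1.4;0 0 0 0 0 0 1.4'
```

```text
t: 11.0
eef_pos: [508.7, -143.4, 90.9]
tool_rot: [-0.5, 0.5, -0.5, 0.499]
contact_force: [0.3, -1.0, -0.7]
gripper_width: 0.188
t: 11.2
eef_pos: [508.9, -143.5, 89.2]
tool_rot: [0.5, -0.5, 0.5, -0.5]
contact_force: [-0.1, -1.1, -1.5]
gripper_width: 0.191
t: 11.4
eef_pos: [509.2, -143.7, 87.9]
tool_rot: [0.5, -0.5, 0.5, -0.5]
contact_force: [-1.2, 0.6, 0.3]
gripper_width: 0.187
```

```bash
python3 -m crank '0 0 0 0 -1.5 0 1.4;0 0 0 0 -2 0 1.4;0 0 0 0 -2 0 1.4;0 0 0 0 -0.7 0 1.4;0 0 0 2.2 0 0.03 1.4;0 0 0 2.2 0 0.02 1.4;0 0 0 2.17 0 0 1.4;0 0 0 0 0.5 0 1.4;0 0 0 0 0 0 1.4;0 0 0 0 0 0 1.4' ; python3 st.py 509.6 -209.4 114
```

```text
t: 12.4
eef_pos: [508.8, -208.2, 144.1]
tool_rot: [-0.5, 0.5, -0.5, 0.499]
contact_force: [-0.2, -1.1, -1.4]
gripper_width: 0.188
t 12.4 tcp [ 508.8 -208.2  144.1] axes x [ 0.002 -1.    -0.001] y [-0.002  0.001 -1.   ] z [ 1.     0.002 -0.002] F [-0.2 -1.1 -1.4] w 16.0
shift cm in tool axes [0.13 3.01 0.09]
turn to jaws-x,down [ 0.0016  0.0015 -0.0015]
```

```bash
python3 -m crank '0 0 0 0.09 0.3 0.06 1.4;0 0 0 0 0.6 0 1.4;0 0 0 0 0.7 0 1.4;0 0 0 0 0.7 0 1.4;0 0 0 0 0.7 0 1.4;0 0 0 0 0 0 1.4' ; python3 st.py; python3 -m crank '0 0 0 0 0.2 0 1.4;0 0 0 0 0.2 0 1.4;0 0 0 0 0.2 0 1.4;0 0 0 0 0 0 1.4'
```

```text
t: 13.0
eef_pos: [509.3, -209.7, 113.5]
tool_rot: [-0.5, 0.501, -0.501, 0.499]
contact_force: [-0.7, 0.3, -1.0]
gripper_width: 0.189
t 13.0 tcp [ 509.3 -209.7  113.5] axes x [ 0.001 -1.    -0.001] y [-0.002  0.001 -1.   ] z [ 1.     0.001 -0.002] F [-0.7  0.3 -1. ] w 16.1
turn to jaws-x,down [ 0.0021  0.0014 -0.0013]
t: 13.4
eef_pos: [510.1, -210.1, 108.7]
tool_rot: [0.5, -0.5, 0.5, -0.5]
contact_force: [0.1, -0.0, -0.3]
gripper_width: 0.188
```

```bash
python3 -m crank '0 0 0 -0.04 0.4 -0.03 1.4;0 0 0 0 0.4 0 1.4;0 0 0 0 0.4 0 1.4;0 0 0 0 0.4 0 1.4;0 0 0 0 0.2 0 1.4;0 0 0 0 0 0 1.4'; python3 -m crank '0 0 0 0 0.2 0 1.4;0 0 0 0 0 0 1.4'; python3 -m crank '0 0 0 0 0.08 0 1.4;0 0 0 0 0 0 1.4'
```

```text
t: 14.0
eef_pos: [509.6, -209.6, 90.4]
tool_rot: [-0.5, 0.5, -0.5, 0.499]
contact_force: [-0.6, 0.1, -1.5]
gripper_width: 0.192
t: 14.2
eef_pos: [509.8, -209.7, 88.7]
tool_rot: [0.5, -0.5, 0.5, -0.5]
contact_force: [0.1, 0.0, -0.2]
gripper_width: 0.189
t: 14.4
eef_pos: [509.9, -209.8, 88.0]
tool_rot: [0.5, -0.5, 0.5, -0.5]
contact_force: [-0.5, 0.2, -0.6]
gripper_width: 0.189
```

```bash
python3 -m crank '0 0 0 0 -1.5 0 1.4;0 0 0 0 -2.5 0 1.4;0 0 0 0 -2.5 0 1.4;0 0 0 0 -0.7 0 1.4;0 0 0 3 0 -0.5 1.4;0 0 0 4 0 -0.7 1.4;0 0 0 4 0 -0.7 1.4;0 0 0 4 0 -0.7 1.4;0 0 0 0 0.5 0 1.4;0 0 0 0 0 0 1.4;0 0 0 0 0 0 1.4' ; python3 st.py 483.8 -359.4 77.5
python3 - <<'E'
from h import *
c=cam("scene");np.savez("pics/s6.npz",**c)
f=cv2.resize(c["frame"][220:310,270:390],(800,600),interpolation=cv2.INTER_CUBIC);cv2.imwrite("pics/g6.png",f[:,:,::-1])
p=np.array(env.state()["eef_pos"]);k=800/120
print("tip in crop",(proj(c,p-[0,0,73.5])-[270,220]+.5)*k,"mouth",(proj(c,(484,-359.5,60))-[270,220]+.5)*k)
E
```

```text
t: 15.5
eef_pos: [483.5, -358.5, 154.1]
tool_rot: [0.501, -0.5, 0.501, -0.499]
contact_force: [0.5, 0.6, -0.5]
gripper_width: 0.19
t 15.5 tcp [ 483.5 -358.5  154.1] axes x [ 0.001 -1.    -0.002] y [-0.002  0.002 -1.   ] z [ 1.     0.001 -0.002] F [ 0.5  0.6 -0.5] w 16.2
shift cm in tool axes [0.11 7.66 0.05]
turn to jaws-x,down [ 0.0015  0.0014 -0.0021]
tip in crop [369.13695348 359.02866206] mouth [365.18072886 414.29695687]
```

View pics/g6.png

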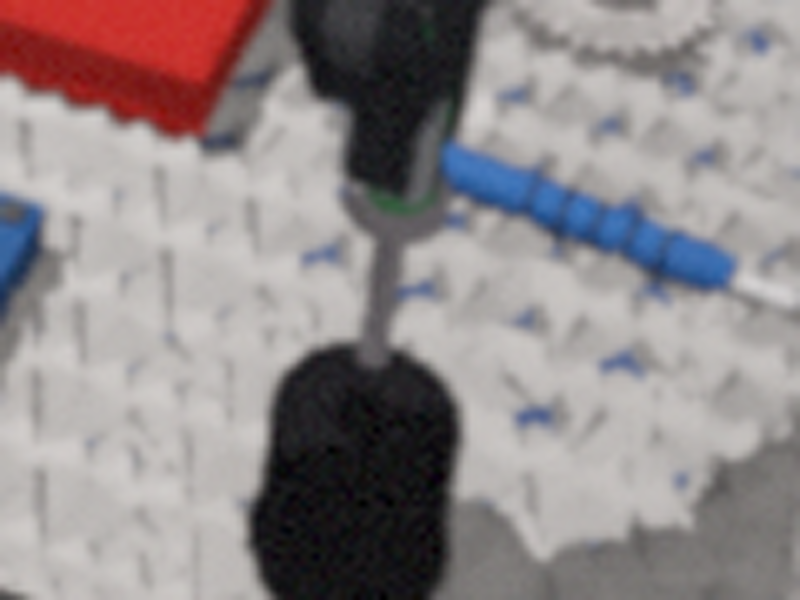

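```bash
python3 -m crank '0 0 0 0.09 0.7 0.03 1.4;0 0 0 0 0.8 0 1.4;0 0 0 0 0.8 0 1.4;0 0 0 0 1.2 0 1.4;0 0 0 0 1.2 0 1.4;0 0 0 0 1 0 1.4;0 0 0 0 0.8 0 1.4;0 0 0 0 0.6 0 1.4;0 0 0 0 0 0 1.4' ; python3 st.py 483.8 -359.4 77.5
```

```text
t: 16.45
eef_pos: [483.9, -360.3, 83.0]
tool_rot: [0.5, -0.5, 0.5, -0.499]
contact_force: [-0.4, -0.4, -0.6]
gripper_width: 0.191
t 16.45 tcp [ 483.9 -360.3   83. ] axes x [ 0.001 -1.    -0.001] y [-0.001  0.001 -1.   ] z [ 1.     0.001 -0.001] F [-0.4 -0.4 -0.6] w 16.3
shift cm in tool axes [-0.09  0.55 -0.  ]
turn to jaws-x,down [ 0.0012  0.0013 -0.0013]
```

```bash
python3 -m crank '0 0 0 -0.06 0.3 0 1.4;0 0 0 0 0.2 0 1.4;0 0 0 0 0 0 1.4'; python3 -m crank '0 0 0 0 0.15 0 1.4;0 0 0 0 0 0 1.4'; python3 -m crank '0 0 0 0 0.1 0 1.4;0 0 0 0 0 0 1.4'
```

```text
t: 16.75
eef_pos: [484.4, -360.1, 79.1]
tool_rot: [0.5, -0.5, 0.5, -0.5]
contact_force: [0.5, 0.2, -1.0]
gripper_width: 0.189
t: 16.95
eef_pos: [484.4, -360.2, 77.6]
tool_rot: [0.5, -0.5, 0.5, -0.5]
contact_force: [0.3, 0.2, -0.3]
gripper_width: 0.189
t: 17.15
eef_pos: [484.5, -360.2, 77.4]
tool_rot: [0.5, -0.5, 0.499, -0.5]
contact_force: [-0.4, 0.8, 6.5]
gripper_width: 0.188
```

```bash
python3 -m crank '0 0 0 0 0 0 5;0 0 0 0 0 0 5;0 0 0 0 0 0 5;0 0 0 0 0 0 5;0 0 0 0 -2 0 5;0 0 0 0 -4 0 5;0 0 0 0 -4 0 5;0 0 0 -4 0 0.3 5;0 0 0 -4.5 0 0.35 5;0 0 0 -4.5 0 0.4 5;0 0 0 -4.5 0 0.4 5;0 0 0 -4.5 0 0.4 5;0 0 0 -4.5 0 0.4 5;0 0 0 -1.75 0 0.12 5;0 0 0 0 3 0 5;0 0 0 0 3 0 5;0 0 0 0 0 0 5;0 0 0 0 0 0 5'; python3 st.py 508.2 -77.7 34
python3 - <<'E'
from h import *
c=cam("scene");np.savez("pics/s7.npz",**c)
cv2.imwrite("pics/g7.png",cv2.resize(c["frame"][140:320,150:390],(800,600),interpolation=cv2.INTER_CUBIC)[:,:,::-1])
E
```

```text
t: 18.95
eef_pos: [507.3, -77.5, 116.5]
tool_rot: [-0.5, 0.501, -0.5, 0.499]
contact_force: [0.3, -0.4, -0.0]
gripper_width: 0.587
t 18.95 tcp [507.3 -77.5 116.5] axes x [ 0.001 -1.    -0.001] y [-0.001  0.001 -1.   ] z [ 1.     0.001 -0.001] F [ 0.3 -0.4 -0. ] w 50.1
shift cm in tool axes [0.02 8.25 0.1 ]
turn to jaws-x,down [ 0.0015  0.0013 -0.0006]
```

View pics/g7.png

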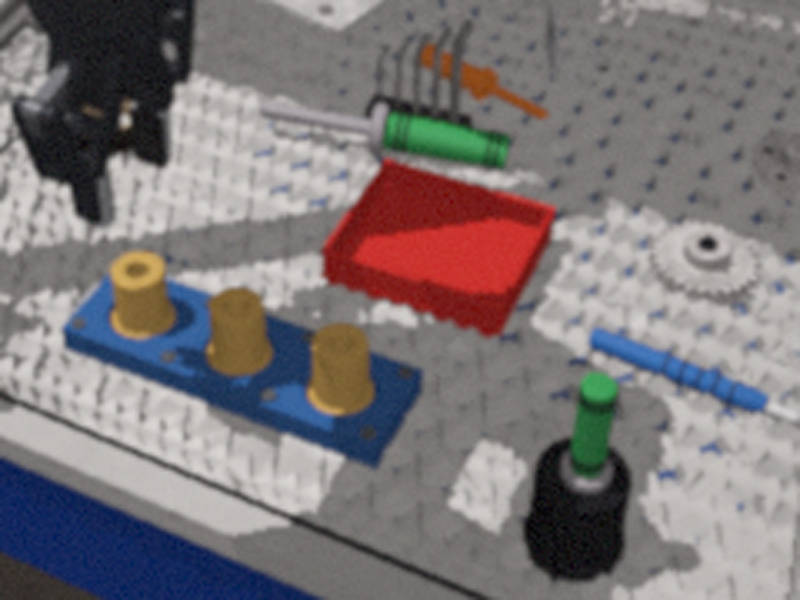

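```bash
python3 -m crank '0 0 0 0.02 2 0.06 5;0 0 0 0 2.5 0 5;0 0 0 0 2.5 0 5;0 0 0 0 1.2 0 5;0 0 0 0 0 0 5;0 0 0 0 0 0 5'; python3 st.py 508.2 -77.7 32; python3 -m crank '0 0 0 0 0 0 2.8;0 0 0 0 0 0 2.8;0 0 0 0 0 0 2.8;0 0 0 0 0 0 2.8;0 0 0 0 0 0 2.8' 70; python3 -m crank '0 0 0 0 -0.5 0 2.8;0 0 0 0 -1 0 2.8;0 0 0 0 -2 0 2.8;0 0 0 0 -3 0 2.8;0 0 0 0 -3 0 2.8;0 0 0 0 0 0 2.8;0 0 0 0 0 0 2.8'; python3 st.py 645 -211 128
```

```text
t: 19.6
eef_pos: [509.2, -78.1, 35.5]
tool_rot: [0.501, -0.5, 0.499, -0.5]
contact_force: [-0.1, 0.5, 0.7]
gripper_width: 0.587
t 19.6 tcp [509.2 -78.1  35.5] axes x [ 0.001 -1.     0.   ] y [ 0.001 -0.    -1.   ] z [1.    0.001 0.001] F [-0.1  0.5  0.7] w 50.1
shift cm in tool axes [-0.04  0.35 -0.1 ]
turn to jaws-x,down [-0.0014  0.0012  0.0003]
t: 20.1
eef_pos: [509.4, -78.1, 36.2]
tool_rot: [0.501, -0.5, 0.499, -0.501]
contact_force: [-0.8, -0.3, 7.2]
gripper_width: 0.356
t: 20.8
eef_pos: [508.7, -77.9, 130.6]
tool_rot: [0.501, -0.5, 0.499, -0.5]
contact_force: [-0.6, -0.3, -1.9]
gripper_width: 0.353
t 20.8 tcp [508.7 -77.9 130.6] axes x [ 0.001 -1.     0.   ] y [ 0.002 -0.    -1.   ] z [1.    0.001 0.002] F [-0.6 -0.3 -1.9] w 30.2
shift cm in tool axes [13.33  0.29 13.61]
turn to jaws-x,down [-0.0021  0.0014  0.0005]
```

```bash
python3 -m crank '0 0 0 2.6 0 2.6 2.8;0 0 0 2.7 0 2.75 2.8;0 0 0 2.7 0 2.75 2.8;0 0 0 2.7 0 2.75 2.8;0 0 0 2.63 0 2.75 2.8;0 0 0 0 2 0 2.8;0 0 0 0 2 0 2.8;0 0 0 0 0 0 2.8;0 0 0 0 0 0 2.8'; python3 st.py 645 -211 40
python3 - <<'E'
from h import *
c=cam("scene")
cv2.imwrite("pics/g8.png",cv2.resize(c["frame"][130:280,190:390],(800,600),interpolation=cv2.INTER_CUBIC)[:,:,::-1])
E
```

```text
t: 21.7
eef_pos: [643.1, -210.3, 88.0]
tool_rot: [0.5, -0.501, 0.501, -0.498]
contact_force: [-0.4, -0.2, -0.8]
gripper_width: 0.35
t 21.7 tcp [ 643.1 -210.3   88. ] axes x [ 0.001 -1.    -0.002] y [-0.003  0.002 -1.   ] z [ 1.     0.001 -0.003] F [-0.4 -0.2 -0.8] w 29.9
shift cm in tool axes [0.08 4.8  0.21]
turn to jaws-x,down [ 0.0034  0.0014 -0.0017]
```

View pics/g8.png

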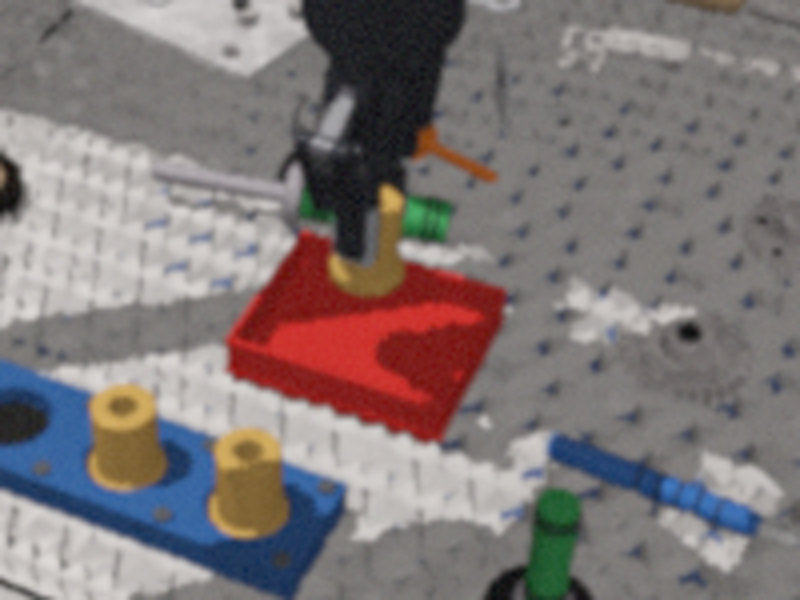

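```bash
python3 -m crank '0.002 0.001 -0.001 0.05 1.2 0.1 2.8;0 0 0 0 1.5 0 2.8;0 0 0 0 1.2 0 2.8;0 0 0 0 0.6 0 2.8;0 0 0 0 0 0 2.8'; python3 -m crank '0 0 0 0 0.2 0 2.8;0 0 0 0 0.2 0 2.8;0 0 0 0 0 0 2.8'; python3 st.py
```

```text
t: 22.25
eef_pos: [644.4, -210.9, 42.8]
tool_rot: [-0.5, 0.5, -0.5, 0.5]
contact_force: [-0.2, 0.8, -1.2]
gripper_width: 0.352
t: 22.55
eef_pos: [645.7, -211.5, 40.7]
tool_rot: [-0.5, 0.5, -0.499, 0.501]
contact_force: [-1.1, 0.0, -1.5]
gripper_width: 0.352
t 22.55 tcp [ 645.7 -211.5   40.7] axes x [ 0.    -1.     0.001] y [ 0.002 -0.001 -1.   ] z [1.    0.    0.002] F [-1.1  0.  -1.5] w 30.1
turn to jaws-x,down [-0.0023  0.0004  0.0011]
```

```bash
python3 -m crank '0 0 0 0 0.2 0 2.8;0 0 0 0 0.1 0 2.8;0 0 0 0 0 0 2.8'; python3 -m crank '0 0 0 0 0.15 0 2.8;0 0 0 0 0 0 2.8'; python3 st.py
```

```text
t: 22.85
eef_pos: [645.5, -211.3, 37.4]
tool_rot: [-0.5, 0.5, -0.499, 0.501]
contact_force: [-0.7, -1.0, -1.4]
gripper_width: 0.352
t: 23.05
eef_pos: [645.7, -211.5, 36.3]
tool_rot: [-0.5, 0.5, -0.499, 0.501]
contact_force: [-0.0, -0.1, 0.8]
gripper_width: 0.351
t 23.05 tcp [ 645.7 -211.5   36.3] axes x [ 0.    -1.     0.001] y [ 0.002 -0.001 -1.   ] z [1.    0.    0.002] F [-0.  -0.1  0.8] w 30.0
turn to jaws-x,down [-0.0024  0.0004  0.0011]
```

```bash
python3 -m crank '0 0 0 0 0.05 0 2.8;0 0 0 0 0 0 4.6;0 0 0 0 0 0 4.6;0 0 0 0 0 0 4.6;0 0 0 0 -0.5 0 4.6;0 0 0 0 -2 0 4.6;0 0 0 0 -4 0 4.6;0 0 0 0 -4 0 4.6;0 0 0 0 -4 0 4.6;0 0 0 0 -4 0 4.6;0 0 0 -3 0 -4 4.6;0 0 0 0 0 -4.5 4.6;0 0 0 0 0 -4.5 4.6;0 0 0 0 0 -4 4.6;0 0 0 0 0 0 4.6;0 0 0 0 0 0 4.6'
python3 - <<'E'
from h import *
c=cam("scene");t=cam("top")
a=cv2.resize(c["frame"][120:330,150:390],(456,400));b=cv2.resize(t["frame"][140:280,190:370],(344,400))
cv2.imwrite("pics/g9.png",np.hstack([a,b])[:,:,::-1])
E
```

```text
t: 24.65
eef_pos: [474.9, -181.4, 220.9]
tool_rot: [-0.5, 0.499, -0.499, 0.501]
contact_force: [1.3, 0.5, 0.0]
gripper_width: 0.539
```

View pics/g9.png

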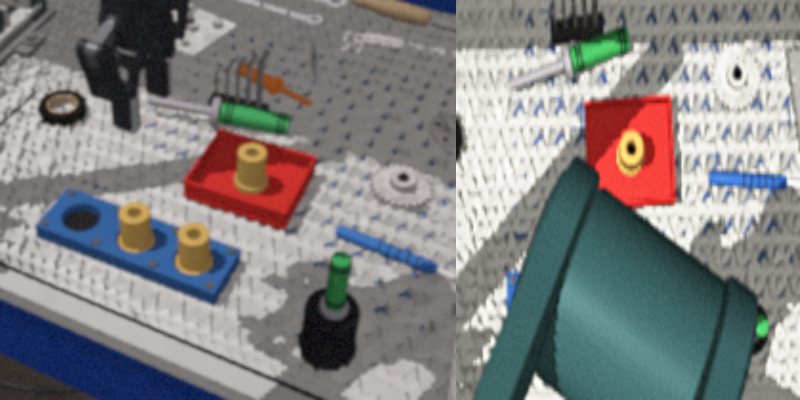

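Bush upright in the tray (scene crop about 252,165), pin home in its stand (340,300), the two good bushes in their cavities, and the robot clear. Handing in.

```bash
python3 -c "
from cell import env
print(env.sign_off())"
```

```text
the job is handed in; nothing more can be done
None
```

The job is done and handed in at about 24.7 s of the 51 s allowed. The blind bush was in the left cavity and now stands upright in the middle of the red tray.

- **Probing (left, middle, right):** In the left bore the pin stopped dead at about z = 38 mm, which is 22 mm deep, with the force rising to 19 N. In the middle and right bores it ran down to about z = 14–15 mm, the foot of the bush, with no resistance.
- **Pin:** It is back upright in its black stand. The height at contact (77.4 mm) matched the height when I first gripped it (77.5 mm), and the push reached 6.5 N.
- **Last pictures:** They show the bush upright in the tray, the two good bushes in their cavities, and the gripper clear of everything.

**Two checks that stood out:**
- **Fallen look-alikes:** The large green one and the orange one stood upright in the first picture. Both were lying on the bench when I first noticed, in a picture taken at t = 5.7 s. The gripper had not been near either, and no contact force showed up in any reading, so I think they toppled by themselves. I have no picture of the moment. The green one lies between the tray and the hex keys, perhaps against the keys' holder. I did not check whether it moved them.
- **Gripper opening:** It read about 2 mm under the true diameters (16 mm on the 18 mm handle, 30 mm on the 32 mm bush). Neither part slipped noticeably.

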